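# Get a lifting blade under a heavy parts case and stack cartons on it

### The arm

A 6-joint arm with a two-finger parallel gripper is mounted at the origin on the work surface; the furniture and walls round the work are solid. World frame = base frame: x ahead of the robot, y to its left, z up, the work surface at z = 0. Lengths are in m, angles in rad, forces in N, time in s.
With the tool pointing down it reaches from about 0.35 to 0.775 m from the base axis. Payload 5.5 kg.
Tool frame: the origin (TCP) lies at the centre of the arm's flange, where the gripper is bolted on; the fingertips stand 173 mm ahead of it and the grasp point (between the pads) lies 155 mm ahead of it; z points along the fingers, y is the direction in which the jaws open and shut (so a half turn about z gives the same grasp; the last joint's range is limited). The gripper opens to 85 mm and grips with 20 to 120 N. Pads are 22 mm wide; open, the fingers measure 114 mm over their backs; the gripper's body (76 mm by 85 mm) begins 54 mm behind the grasp point. The pads swing forward as they close: fully open they stand 13 mm farther back than shut.
Start: joints at [1.092, 0.313, 0.046, 1.304, 0, 1.431], TCP at [0.191, 0.542, 0.405] pointing down, gripper open.
Joint ranges: [-2.76, 2.76], [-0.86, 1.69], [-1.03, 1.26], [-2.2, 2.34], [-1.47, 1.5], [-3.14, 3.14]. Speed limits (rad/s): [2.57, 2.57, 3.14, 3.14, 3.14, 3.14].

### API

Orientations are given as a unit quaternion [x, y, z, w].
In Python, from workcell import observe, imaging, ticket, spotter gives the robot as it stands.
- The arm moves only by the tool move_arm, never from a script. Its argument "series" is one flat list of numbers, 4 for each row, row after row: the shift along the tool's x, y, z in mm, then the turn about the tool's z in rad. A call has 1 to 12 rows; each row shifts and turns the commanded pose from where the row before left it, along the tool's axes as they then stand; what a row does not reach is not made up. A row lasts 1/10 s, in which the tool goes at most 50 mm and 8.59 degrees, less where a joint would pass 70% of its speed; a pose out of reach is approached as far as the arm can. A call is refused whole if a number of a shift passes 50 or a number of a turn 0.15, either way. A call with a gripper value outside its range is refused whole. "claw" is the opening, from -1 (shut) to 1 (fully open), so that 0 is half open, set as the call begins (left out, the last holds). The fingers move at their own pace and stop on an object; the grip force is fixed at half the most. Time passes only in rows, so rows that do not move let the fingers close. It gives the time, the measured TCP pose, the force and the opening at its end, in the units of the state.
- observe(): the state, without advancing time (a new reading comes with each control period).
- imaging.snapshot(name): name is "scene" or "side" or "wrist"; returns the picture (420x560x3 uint8, red, green, blue); there is no depth.
- imaging.camera_info(name): a dict with "mtx" (3x3 intrinsics, pixels), "R" (3x3) and "t" (3): a world point X has camera coordinates R X + t. Camera axes: x right, y down, z forward; pixel columns grow to the right and rows downward; lengths in m; the calibration is good to about 2 mm. A picture is of the moment at which its call begins: read the wrist's pose just before it. camera_info takes no time and is no camera call; for the wrist camera it gives the pose at the moment of the call.
- ticket.hand_in(): hands the job in, once; it reports no verdict.
Trained networks look in the newest picture that a camera, given by its name, has taken for a name from the list of things; names that differ only in an ending like _2 or _b are one class to them, and where a whole thing is asked for, a point or a joint stands for the part that bears it (a point fixed in the world has none). Each returns a list of dicts, best first, with "score" (0 to 1); they miss things now and then, are a little off and sometimes report something else, mostly with a low value. They report only what shows in the picture. A call takes as long as a camera call.
- spotter.boxes_of(query, camera): "xyz" ([x, y, z] in m, in the coordinates of the camera as it stood for that picture, good to about 4 mm: the middle of the surface that is visible of it).
- spotter.cut_out(query, camera): "mask" (420x560 bool, what is visible of it).
- spotter.tip_of(query, camera): "xyz" ([x, y, z] in m, in the coordinates of the camera as it stood for that picture, good to about 4 mm: a listed point, or the origin of a listed thing).
The state is a dict: "time_s": time; "joint_pos": joint angles; "dq": joint speeds; "joint_torque": joint torques, N m; "eef_pos": TCP position; "tcp_rot": TCP orientation; "contact_force": force on the tool from outside, world axes, zero at the start; "moment": the same for the moment, N m; "width": finger opening in m.
Only numpy, scipy, OpenCV 4.12 (cv2) and the standard library are available. Lean on these libraries where they do the work, as an engineer would, in place of code of your own. Each camera call takes 0.05 s, during which the arm holds its last target. There are 200 camera calls.

### The job

The plywood parts case is too heavy to lift: take it by its front pull and tip it back on its rear edge until it leans on the rail, slide the lifting blade centrally under its raised front, almost as far as the rear edge, then ease it gently down flat on the blade without letting it fall. Draw the loaded blade straight out by its handle, about 10 cm away from the rail. Stack every carton on the bench on top of the case in one square column, the cartons lying flat and lengthwise along the case, centred on it, and leave the yellow tub where it is.

Things in the scene. Friction and masses are not known exactly. Their poses are not given: they have to be found in the camera images.
- rail: fixed grey low tubular rail on two legs; rubber-sleeved level tube of radius 10 mm, 96 mm long along its y, axis 78 mm above the bench; origin on the bench straight under the middle of the tube. Its -x points to its front, where the case stands and where the loaded blade is to be drawn. The case, tipped back about 37 to 41 degrees, leans on the tube and stays there (it balances at about 30 degrees)
- case: heavy plywood parts case, closed, 80 mm deep (x), 150 mm wide (y), 140 mm high (z), 1.0 to 1.6 kg; origin at the centre of its underside, z up; its front with the bow pull faces its -x, its rear face (+x) faces the rail, the rear edge at first about 75 mm in front of the line under the tube. It turns about its rear bottom edge when the pull is moved along an arc
- case_pull (a point): middle of the round steel bar of the case's pull (bar 10 mm thick, 92 mm long, parallel to the case's y), 40 mm out from the front face and 112 mm above the underside; fingers fit between bar and face from above, and the bar turns between them
- case_heel (a point): middle of the case's rear bottom edge, the edge it tips on
- blade: plain steel lifting blade lying flat on the bench in front of the case, 4 mm thick, 0.4 kg: a plate 124 mm wide reaching from x = 0 to its straight tip at x = +86 mm, and a tongue 60 mm wide back to x = -134 mm with a handle on it; origin on its underside in the middle where plate and tongue meet, x along the blade towards the tip (towards the case), z up
- blade_tip (a point): middle of the blade's straight tip edge
- blade_grip (a point): centre of the blade's wooden handle, a level bar 20 mm wide (y), 16 mm high and 76 mm long (along the blade's x), 56 mm above the blade's underside, on two posts at its ends (70 mm apart); pinched from above across its 20 mm width
- carton_1: closed brown cardboard carton with a strip of tape along its top, 60 x 100 x 34 mm (x, y, z), 0.16 kg; origin at the centre of its underside, z up, y along its length; any carton may be absent
- carton_2: closed brown cardboard carton with a strip of tape along its top, 60 x 100 x 34 mm (x, y, z), 0.16 kg; origin at the centre of its underside, z up, y along its length; any carton may be absent
- carton_3: closed brown cardboard carton with a strip of tape along its top, 60 x 100 x 34 mm (x, y, z), 0.16 kg; origin at the centre of its underside, z up, y along its length; any carton may be absent
- carton_4: closed brown cardboard carton with a strip of tape along its top, 60 x 100 x 34 mm (x, y, z), 0.16 kg; origin at the centre of its underside, z up, y along its length; any carton may be absent
- tub: small yellow open tub, 65 x 69 x 30 mm, empty, bystander; origin at the centre of its underside

How it is judged:
On the way, in this order (a step that is already met when the one before it is completed fails the run):
1. the case is tipped back on its rear edge and leans on the rail (angle between case's own z axis and vertical above 0.56 rad and height (world z) of case_heel below 0.012 m), for 0.2 s.
2. the blade's tip is under the leaning case, close to its rear edge (angle between case's own z axis and vertical above 0.3 rad and height (world z) of case_heel below 0.012 m and height (world z) of blade_tip below 0.02 m and horizontal distance between blade_tip and case_heel below 0.032 m), for 0.2 s.
3. the case is down flat on the blade (angle between case's own z axis and vertical below 0.035 rad and height (world z) of case between 0.002 and 0.01 m and x of case in the frame of blade below 0.08 m and y of case in the frame of blade between -0.03 and 0.03 m), for 0.3 s.
At the end, for the whole second after the job is handed in: Case flat on the blade's plate, within 30 mm of its centre line, its middle 175 mm or more in front of the rail; every carton lies flat on it in one column, centred on the case within 12 mm (depth) and 15 mm (width), lengthwise within 7 degrees; all at rest (all of step 3 and x of case in the frame of rail below -0.175 m and linear speed of each of case, carton_1, carton_2, carton_3, carton_4 below 0.02 m/s and x of carton_1 in the frame of case between -0.012 and 0.012 m and y of carton_1 in the frame of case between -0.015 and 0.015 m and z of each of carton_1, carton_2, carton_3, carton_4 in the frame of case above 0.135 m and angle between the y axis of each of carton_1, carton_2, carton_3, carton_4 and the y axis of case, either way round below 0.12 rad and angle between the z axis of each of carton_1, carton_2, carton_3, carton_4 and the z axis of case, either way round below 0.06 rad and x of carton_2 in the frame of case between -0.012 and 0.012 m and y of carton_2 in the frame of case between -0.015 and 0.015 m and x of carton_3 in the frame of case between -0.012 and 0.012 m and y of carton_3 in the frame of case between -0.015 and 0.015 m and x of carton_4 in the frame of case between -0.012 and 0.012 m and y of carton_4 in the frame of case between -0.015 and 0.015 m); the robot touches nothing.
It fails at once if the case is dropped or slammed down (angular speed of case above 3.8 rad/s).
It fails at once if the case is lifted bodily (its rear edge more than 40 mm up) (height (world z) of case_heel above 0.04 m).
It fails at once if the yellow tub is pushed away (distance of tub from where it was at the start of the episode above 0.03 m).
Of carton_1, carton_2, carton_3, carton_4 only 3 to 4 are there at a start; the rules pass over those that are not, and their reading is None.
At some moment in a run one of blade may be knocked a few centimetres aside while the robot is not near it.
It also fails if it takes over 200 s, if anything falls off the work surface, if the arm or the gripper's body presses on something with over 40 N, if the wrist force passes 120 N, or if a joint passes its speed limit or range.

## Working session

There is one attempt and no reset: what is moved stays moved. The work goes in short steps, Python scripts to look and compute and a tool call to move; the robot and the scene stay as the last step left them, time stands still between calls to the robot, and variables do not carry over. Pictures are saved under pics/ and viewed, about 12 in all and at most 16, crops included, and the job is handed in when it is done.

Besides the shell and the picture viewer there is one more tool, called after "Call:" as a command line: name --argument value ..., lists and objects as JSON in quotes. move_arm: Moves the arm, as the interface text tells. Its arguments: {"type":"object","properties":{"series":{"type":"array","items":{"type":"number"}},"claw":{"type":"number"}},"required":["series"]}

```bash
mkdir -p pics; cat > h.py <<'E'
import numpy as np, cv2
from workcell import observe, imaging, ticket, spotter
from scipy.spatial.transform import Rotation as Ro
def snap(cam,name=None):
    ci=imaging.camera_info(cam); im=imaging.snapshot(cam)
    if name: cv2.imwrite(f'pics/{name}.png',im[:,:,::-1])
    return im,ci
def w(ci,p): return np.array(ci['R']).T@(np.array(p)-np.array(ci['t']))
def tips(q,cam,ci,f='tip_of'):
    return [(round(d['score'],2),w(ci,d['xyz']).round(4).tolist()) for d in getattr(spotter,f)(q,cam)]
def proj(ci,X):
    c=np.array(ci['R'])@np.array(X)+np.array(ci['t']); p=np.array(ci['mtx'])@c; return p[:2]/p[2]
def st():
    s=observe(); return s['time_s'],np.round(s['eef_pos'],4),Ro.from_quat(s['tcp_rot']).as_matrix().round(3).tolist(),np.round(s['contact_force'],1),s['width']
E
python3 - <<'E'
from h import *
print(st())
a={}
for c in ['scene','side']:
    im,ci=snap(c); a[c]=im
    print(c,'campos',(-np.array(ci['R']).T@np.array(ci['t'])).round(2))
    for q in ['rail','case','case_pull','case_heel','blade','blade_tip','blade_grip','carton_1','tub']:
        print(q,tips(q,c,ci))
cv2.imwrite('pics/a.png',a['scene'][:,:,::-1]);cv2.imwrite('pics/b.png',a['side'][:,:,::-1])
E
```

```text
(0.0, array([0.191 , 0.5421, 0.4038]), [[-0.943, 0.332, -0.001], [0.332, 0.943, -0.002], [0.0, -0.002, -1.0]], array([-0.5, -0.5,  0.4]), 0.08546058247079422)
scene campos [-0.19 -0.72  0.81]
rail [(0.64, [0.3978, 0.1043, -0.0005])]
case [(0.85, [0.4396, -0.004, 0.0007])]
case_pull [(0.81, [0.4639, -0.0779, 0.1121])]
case_heel [(0.36, [0.6253, -0.4784, -0.0034])]
blade [(0.87, [0.471, -0.1626, 0.0025])]
blade_tip [(0.89, [0.4651, -0.0771, 0.005]), (0.21, [0.482, -0.2519, 0.0534])]
blade_grip [(0.92, [0.481, -0.2515, 0.0579]), (0.69, [0.6125, -0.3585, -0.0007])]
carton_1 [(0.96, [0.4792, -0.4385, 0.0023]), (0.84, [0.6675, -0.189, 0.0031]), (0.82, [0.611, -0.3584, 0.0009]), (0.8, [0.4042, -0.2464, -0.0012])]
tub [(0.92, [0.6246, -0.4768, -0.0034])]
side campos [ 0.99 -1.25  0.6 ]
rail []
case [(0.67, [0.442, -0.004, 0.0012])]
case_pull [(0.75, [0.4661, -0.0749, 0.1121])]
case_heel []
blade [(0.56, [0.4779, -0.1584, -0.0042])]
blade_tip [(0.6, [0.4707, -0.0775, 0.0003])]
blade_grip [(0.68, [0.4868, -0.2527, 0.0539]), (0.36, [0.6672, -0.1915, -0.002])]
carton_1 [(0.96, [0.6111, -0.3556, -0.0006]), (0.95, [0.4067, -0.2443, -0.0031]), (0.95, [0.6672, -0.1917, -0.0016]), (0.74, [0.4726, -0.4364, -0.0012])]
tub [(0.85, [0.6318, -0.4774, -0.004])]
```

View pics/a.png

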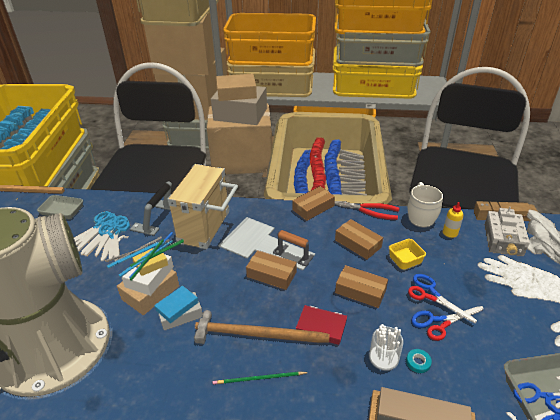

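View pics/b.png

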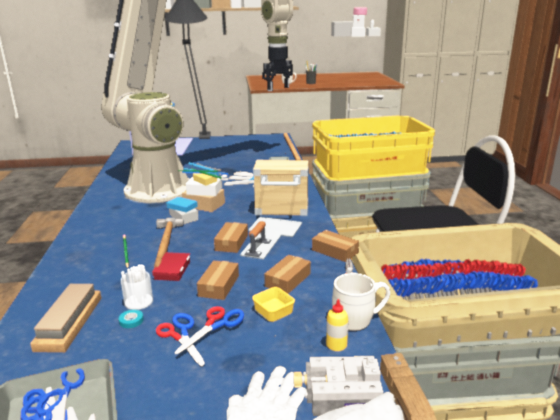

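Both pictures show the case, with its pull facing right and front. The blade lies in front of it, slightly skewed to the case. There are four cartons (scene px 313,203; 358,238; 272,268; 361,284) and the tub at 406,254. Next I'll move over the work for a wrist view.

Call:
move_arm --series '[-24,-27,-2,0,-24,-27,-2,0,-24,-27,-2,0,-24,-27,-2,0,-24,-27,-2,0,-24,-27,-2,0,-24,-27,-2,0,-24,-27,-2,0,-24,-27,-2,0,-24,-27,-2,0,-24,-27,-2,0,-24,-27,-2,0]' --claw -0.25

```text
time_s: 2.2
eef_pos: [0.3553, 0.1396, 0.4291]
tcp_rot: [0.169, 0.986, 0.0, 0.0]
contact_force: [0.2, -0.0, 0.2]
width: 0.0323
```

Call:
move_arm --series '[-24,-27,0,0,-24,-27,0,0,-24,-27,0,0,-24,-27,0,0,-24,-27,0,0,-24,-27,0,0,-24,-27,0,0,0,0,0,-0.14,0,0,0,-0.14,0,0,0,-0.14,0,0,0,-0.14,0,0,0,-0.1]'

```text
time_s: 3.4
eef_pos: [0.4507, -0.0931, 0.4287]
tcp_rot: [-0.162, 0.987, 0.0, 0.0]
contact_force: [-0.7, -0.4, -0.4]
width: 0.032
```

```bash
python3 - <<'E'
from h import *
print(st())
im,ci=snap('wrist','c')
print('campos',(-np.array(ci['R']).T@np.array(ci['t'])).round(3))
for q in ['case','case_pull','rail','blade','blade_tip','blade_grip','carton_1']:
    print(q,tips(q,'wrist',ci))
E
```

```text
(3.4, array([ 0.4507, -0.0931,  0.4287]), [[-0.947, -0.32, 0.0], [-0.32, 0.947, 0.0], [-0.0, 0.0, -1.0]], array([-0.7, -0.4, -0.4]), 0.03198189893406338)
campos [ 0.375 -0.12   0.398]
case [(0.76, [0.4415, -0.002, -0.0018])]
case_pull [(0.63, [0.4707, -0.0795, 0.111])]
rail []
blade [(0.92, [0.4751, -0.1672, -0.002])]
blade_tip [(0.77, [0.4669, -0.0732, 0.0041])]
blade_grip [(0.65, [0.4884, -0.2551, 0.0577])]
carton_1 [(0.9, [0.6142, -0.3563, 0.003]), (0.83, [0.6682, -0.1915, 0.0009]), (0.81, [0.4064, -0.2514, 0.0051])]
```

View pics/c.png

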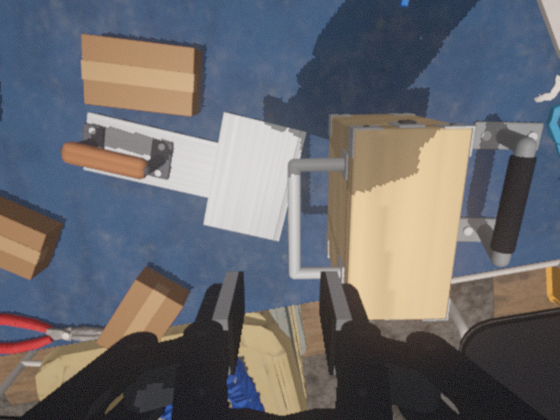

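The picture shows the pull bar from (294,165) to (297,273), the case top corners near (350,127), (471,127), (450,320) and (360,320), and the plate corners at (224,113), (305,130), (280,241) and (205,224). The tube runs from (526,150) to (502,258). I'll back-project these.

```bash
cat >> h.py <<'E'
def bp(ci,uv,z):
    d=np.array(ci['R']).T@np.linalg.solve(np.array(ci['mtx']),[uv[0],uv[1],1]); c=-np.array(ci['R']).T@np.array(ci['t'])
    return (c+d*(z-c[2])/d[2])
E
python3 - <<'E'
from h import *
ci=imaging.camera_info('wrist')
def ax(a,b): d=b-a; return np.degrees(np.arctan2(d[1],d[0])).round(1), (np.linalg.norm(d[:2])).round(4)
def go(n,l,z):
    P=[bp(ci,u,z) for u in l]; print(n,[p[:2].round(4).tolist() for p in P],'mean',np.mean(P,0)[:2].round(4),[ax(P[i],P[(i+1)%len(P)]) for i in range(len(P))])
go('bar',[(295,165),(297,273)],.112)
go('tube',[(526,150),(502,258)],.08)
go('case',[(350,127),(471,127),(450,320),(360,320)],.14)
go('plate',[(224,113),(305,130),(280,241),(205,224)],.004)
go('handle',[(70,153),(143,168)],.06)
go('carton A',[(84,36),(201,47),(195,115),(84,104)],.034)
E
```

```text
bar [[0.4251, -0.0919], [0.5118, -0.0602]] mean [ 0.4685 -0.076 ] [(np.float64(20.1), np.float64(0.0923)), (np.float64(-159.9), np.float64(0.0923))]
tube [[0.3574, 0.0914], [0.4526, 0.1214]] mean [0.405  0.1064] [(np.float64(17.4), np.float64(0.0998)), (np.float64(-162.6), np.float64(0.0998))]
case [[0.3842, -0.068], [0.3586, 0.0089], [0.4993, 0.0634], [0.522, -0.0046]] mean [ 4.41e-01 -1.00e-04] [(np.float64(108.4), np.float64(0.081)), (np.float64(21.2), np.float64(0.1508)), (np.float64(-71.6), np.float64(0.0717)), (np.float64(-155.3), np.float64(0.1516))]
plate [[0.4166, -0.1671], [0.4067, -0.0837], [0.5317, -0.0694], [0.5386, -0.155]] mean [ 0.4734 -0.1188] [(np.float64(96.8), np.float64(0.084)), (np.float64(6.5), np.float64(0.1258)), (np.float64(-85.4), np.float64(0.0859)), (np.float64(-174.3), np.float64(0.1226))]
handle [[0.4878, -0.2822], [0.4806, -0.2172]] mean [ 0.4842 -0.2497] [(np.float64(96.4), np.float64(0.0654)), (np.float64(-83.6), np.float64(0.0654))]
carton A [[0.389, -0.2981], [0.3652, -0.1981], [0.4237, -0.1888], [0.4466, -0.2891]] mean [ 0.4061 -0.2435] [(np.float64(103.4), np.float64(0.1028)), (np.float64(9.1), np.float64(0.0593)), (np.float64(-77.1), np.float64(0.1029)), (np.float64(-171.1), np.float64(0.0583))]
```

Call:
move_arm --series '[-22,10.5,0,-0.012,0,0,20,0,0,0,20,0,0,0,20,0,0,0,20,0,0,0,20,0,0,0,20,0,0,0,20,0,0,0,20,0,0,0,0,0]'

```text
time_s: 4.8
eef_pos: [0.4689, -0.0767, 0.2693]
tcp_rot: [-0.165, 0.986, -0.001, 0.001]
contact_force: [0.2, 0.0, 2.2]
width: 0.0318
```

Call:
move_arm --series '[0,0,0,0,0,0,0,0,0,0,0,0,0,0,0,0]' --claw -1

```text
time_s: 5.2
eef_pos: [0.4685, -0.0764, 0.2689]
tcp_rot: [-0.166, 0.986, -0.0, 0.0]
contact_force: [-1.1, -3.1, 1.3]
width: 0.0075
```

Call:
move_arm --series '[0,0,0,0,0,4,-4,0,0,4.1,-4.1,0,0,4.3,-3.8,0,0,4.4,-3.7,0,0,4.5,-3.5,0,0,4.6,-3.4,0,0,4.8,-3.1,0,0,4.8,-3.1,0,0,0,0,0]'

```text
time_s: 6.2
eef_pos: [0.4566, -0.0426, 0.2983]
tcp_rot: [-0.166, 0.986, -0.001, 0.0]
contact_force: [-0.5, -7.1, 2.7]
width: 0.0078
```

```bash
python3 - <<'E'
from h import *
im,ci=snap('scene','d'); print(tips('case','scene',ci),tips('case_pull','scene',ci)); print(st()[1:])
i=cv2.imread('pics/d.png')[120:300,100:340]; cv2.imwrite('pics/d.png',cv2.resize(i,None,fx=3,fy=3))
E
```

```text
[(0.69, [0.4381, -0.0018, 0.0106]), (0.24, [0.666, -0.1881, 0.0036])] [(0.83, [0.451, -0.0443, 0.1433]), (0.32, [0.4802, -0.2511, 0.0561])]
(array([ 0.4568, -0.043 ,  0.298 ]), [[-0.945, -0.327, 0.001], [-0.327, 0.945, -0.002], [0.0, -0.002, -1.0]], array([-1.1, -6.5,  3.6]), 0.007702373807288878)
```

View pics/d.png

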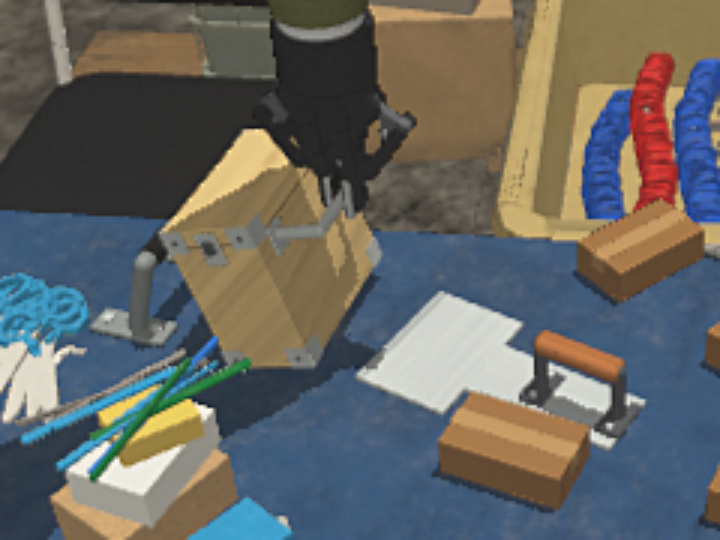

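The case is tipping on its heel as planned, with the pull held at crop (335,205). I'll continue the arc to the rail.

Call:
move_arm --series '[0,5,-2.8,0,0,5,-2.8,0,0,5.2,-2.4,0,0,5.2,-2.4,0,0,5.3,-2.1,0,0,5.4,-2,0,0,5.5,-1.7,0,0,5.5,-1.7,0,0,5.6,-1.3,0,0,5.6,-1.2,0]'

```text
time_s: 7.35
eef_pos: [0.4391, 0.0077, 0.319]
tcp_rot: [-0.166, 0.986, -0.001, 0.0]
contact_force: [-2.9, -5.7, 8.2]
width: 0.0075
```

Call:
move_arm --series '[0,2.8,-0.5,0,0,2.8,-0.5,0,0,2.8,-0.4,0,0,0,0,0,0,0,0,0]'

```text
time_s: 7.85
eef_pos: [0.4364, 0.0138, 0.3199]
tcp_rot: [-0.165, 0.986, -0.004, -0.001]
contact_force: [-2.7, -17.2, 5.9]
width: 0.0077
```

Call:
move_arm --series '[0,-1,0,0,0,0,0,0,0,0,0,0,0,0,0,0]' --claw -0.35

```text
time_s: 8.25
eef_pos: [0.4365, 0.0152, 0.3189]
tcp_rot: [-0.166, 0.986, 0.001, -0.0]
contact_force: [0.3, 0.6, 0.1]
width: 0.0279
```

Call:
move_arm --series '[0,0,-10,0,0,0,-20,0,0,0,-25,0,0,0,-25,0,0,0,-25,0,0,-25,0,0,0,-40,0,0,0,-40,0,0,0,-40,0,0,0,-40,0,0,0,0,0,0]'

```text
time_s: 9.35
eef_pos: [0.4987, -0.1639, 0.4242]
tcp_rot: [-0.164, 0.987, -0.001, 0.001]
contact_force: [-0.1, 0.4, -0.1]
width: 0.028
```

```bash
python3 - <<'E'
from h import *
print(st()); im,ci=snap('wrist','e')
for q in ['case','case_pull','blade','blade_tip','blade_grip','case_heel']:
    print(q,tips(q,'wrist',ci))
im,ci=snap('scene')
for q in ['case_pull','blade','blade_tip','blade_grip']:
    print(q,tips(q,'scene',ci))
E
```

```text
(9.35, array([ 0.4987, -0.1639,  0.4242]), [[-0.946, -0.323, 0.001], [-0.323, 0.946, -0.001], [-0.001, -0.002, -1.0]], array([-0.1,  0.4, -0.1]), 0.027962618932183277)
case [(0.63, [0.4394, 0.004, 0.0249])]
case_pull []
blade [(0.83, [0.4764, -0.1671, -0.0031])]
blade_tip [(0.65, [0.4725, -0.0744, 0.0042])]
blade_grip [(0.87, [0.4862, -0.2526, 0.0573])]
case_heel [(0.4, [0.4771, -0.1648, -0.0025])]
case_pull [(0.62, [0.4335, 0.0123, 0.1617])]
blade [(0.88, [0.4708, -0.1592, 0.0013])]
blade_tip [(0.74, [0.4633, -0.0767, 0.0045])]
blade_grip []
```

View pics/e.png

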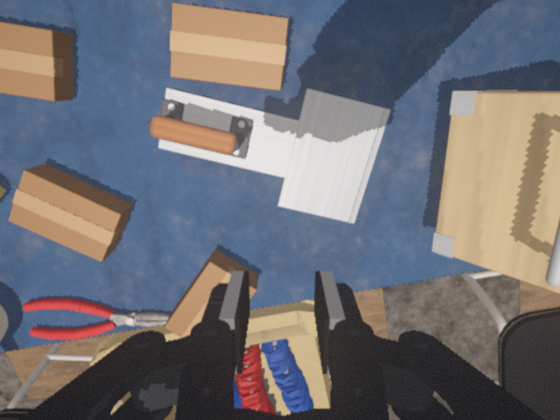

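The case leans on the rail (bottom front edge at px 455,92 to 433,253), and the blade hasn't moved.

```bash
python3 - <<'E'
from h import *
ci=imaging.camera_info('wrist')
def ax(a,b): d=b-a; return np.degrees(np.arctan2(d[1],d[0])).round(1), (np.linalg.norm(d[:2])).round(4)
def go(n,l,z):
    P=[bp(ci,u,z) for u in l]; print(n,[p[:2].round(4).tolist() for p in P],'mean',np.mean(P,0)[:2].round(4),[ax(P[i],P[(i+1)%len(P)]) for i in range(len(P))])
go('plate',[(308,90),(390,109),(355,222),(279,205)],.004)
go('tip',[(390,109),(355,222)],.004)
go('handle',[(153,126),(235,145)],.062)
go('caseedge',[(455,92),(433,253)],.05)
E
```

```text
plate [[0.4157, -0.1619], [0.4057, -0.0784], [0.5278, -0.065], [0.5368, -0.1502]] mean [ 0.4715 -0.1139] [(np.float64(96.8), np.float64(0.0841)), (np.float64(6.2), np.float64(0.1229)), (np.float64(-84.0), np.float64(0.0857)), (np.float64(-174.5), np.float64(0.1217))]
tip [[0.4057, -0.0784], [0.5278, -0.065]] mean [ 0.4668 -0.0717] [(np.float64(6.2), np.float64(0.1229)), (np.float64(-173.8), np.float64(0.1229))]
handle [[0.488, -0.2814], [0.4804, -0.2099]] mean [ 0.4842 -0.2457] [(np.float64(96.1), np.float64(0.0719)), (np.float64(-83.9), np.float64(0.0719))]
caseedge [[0.376, -0.0438], [0.5201, 0.0067]] mean [ 0.4481 -0.0186] [(np.float64(19.3), np.float64(0.1526)), (np.float64(-160.7), np.float64(0.1526))]
```

```bash
python3 - <<'E'
from h import *
print(np.round(observe()['joint_pos'],3))
E
```

```text
[-0.464  0.205 -0.049  1.316  0.    -0.798]
```

Call:
move_arm --series '[20.5,-37.5,0,0,20.5,-37.5,0,0,0,0,0,-0.15,0,0,0,-0.15,0,0,0,-0.15,0,0,0,-0.15,0,0,0,-0.15,0,0,0,-0.15,0,0,0,-0.15,0,0,0,-0.15,0,0,0,-0.15]' --claw 0.1

```text
time_s: 11.05
eef_pos: [0.4831, -0.2442, 0.4242]
tcp_rot: [0.748, -0.664, -0.0, -0.0]
contact_force: [-0.3, -0.4, -0.2]
width: 0.0468
```

Call:
move_arm --series '[0,0,25,0,0,0,25,0,0,0,25,0,0,0,25,0,0,0,0,0]'

```text
time_s: 11.55
eef_pos: [0.4819, -0.2434, 0.3209]
tcp_rot: [0.746, -0.666, -0.003, 0.0]
contact_force: [-0.4, -0.6, 0.7]
width: 0.0468
```

```bash
python3 - <<'E'
from h import *
print(st()); im,ci=snap('wrist','f')
for q in ['blade','blade_tip','blade_grip','case_heel','case']:
    print(q,tips(q,'wrist',ci))
E
```

```text
(11.55, array([ 0.4819, -0.2434,  0.3209]), [[0.112, -0.994, -0.005], [-0.994, -0.112, 0.004], [-0.004, 0.005, -1.0]], array([-0.4, -0.6,  0.7]), 0.04676234892762871)
blade [(0.91, [0.4779, -0.1646, -0.0006])]
blade_tip [(0.65, [0.4683, -0.0744, 0.0026])]
blade_grip [(0.74, [0.485, -0.2568, 0.0569])]
case_heel []
case []
```

View pics/f.png

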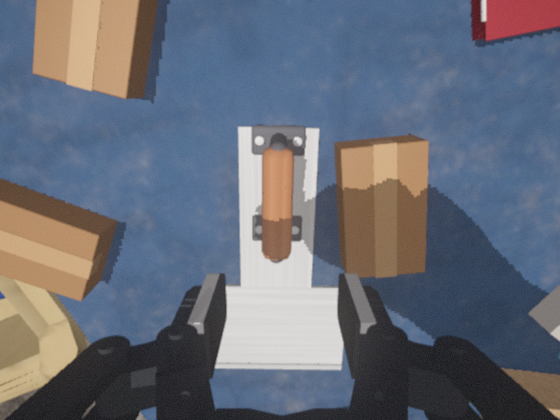

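The handle runs from (278,140) to (276,260), centred between the fingers and parallel to them. The carton on the right is clear, so I'll descend and grip.

Call:
move_arm --series '[5,0,22,0,0,0,22,0,0,0,22,0,0,0,22,0,0,0,20,0,0,0,0,0]'

```text
time_s: 12.45
eef_pos: [0.4829, -0.2488, 0.2146]
tcp_rot: [0.746, -0.666, -0.002, 0.0]
contact_force: [-1.3, -0.7, -0.1]
width: 0.0471
```

Call:
move_arm --series '[0,0,0,0,0,0,0,0,0,0,0,0,0,0,0,0,0,0,0,0]' --claw -1

```text
time_s: 12.95
eef_pos: [0.4844, -0.2498, 0.218]
tcp_rot: [0.746, -0.666, 0.002, -0.0]
contact_force: [-0.5, -0.1, 6.7]
width: 0.0189
```

```bash
python3 - <<'E'
from h import *
print(st()); im,ci=snap('scene')
for q in ['blade','blade_tip','blade_grip']:
    print(q,tips(q,'scene',ci))
im,ci=snap('side')
for q in ['blade','blade_tip','blade_grip']:
    print(q,tips(q,'side',ci))
E
```

```text
(12.95, array([ 0.4844, -0.2498,  0.218 ]), [[0.112, -0.994, 0.003], [-0.994, -0.112, -0.002], [0.002, -0.003, -1.0]], array([-0.5, -0.1,  6.7]), 0.018864082431206304)
blade [(0.92, [0.473, -0.1626, -0.0007]), (0.43, [0.6127, -0.3575, -0.0003])]
blade_tip [(0.82, [0.463, -0.0768, 0.0031])]
blade_grip [(0.97, [0.4804, -0.2495, 0.0573])]
blade [(0.91, [0.4791, -0.1565, -0.0028])]
blade_tip [(0.65, [0.4684, -0.0753, -0.0013])]
blade_grip [(0.74, [0.4857, -0.251, 0.0567])]
```

Call:
move_arm --series '[0,0,-2,0,-10,-1,0,0,-13,-1.5,0,0,-13,-1.5,0,0,-13.5,-1.5,0,0,0,0,0,-0.075,0,0,0,-0.075,0,0,0,-0.075,0,0,0,0]'

```text
time_s: 14.25
eef_pos: [0.4834, -0.198, 0.218]
tcp_rot: [0.816, -0.578, -0.001, -0.0]
contact_force: [-0.6, 0.5, -0.9]
width: 0.0188
```

```bash
python3 - <<'E'
from h import *
print(st()); im,ci=snap('scene','g')
for q in ['blade','blade_tip','blade_grip']:
    print(q,tips(q,'scene',ci))
i=cv2.imread('pics/g.png')[130:310,140:380]; cv2.imwrite('pics/g.png',cv2.resize(i,None,fx=3,fy=3))
E
```

```text
(14.25, array([ 0.4834, -0.198 ,  0.218 ]), [[0.333, -0.943, -0.001], [-0.943, -0.333, 0.001], [-0.001, 0.0, -1.0]], array([-0.6,  0.5, -0.9]), 0.01878252662563276)
blade [(0.88, [0.4511, -0.1125, 0.0007]), (0.52, [0.4778, -0.4409, -0.0028])]
blade_tip [(0.94, [0.4243, -0.0305, 0.0039])]
blade_grip [(0.77, [0.4815, -0.1979, 0.0545]), (0.18, [0.614, -0.3571, 0.0013])]
```

View pics/g.png

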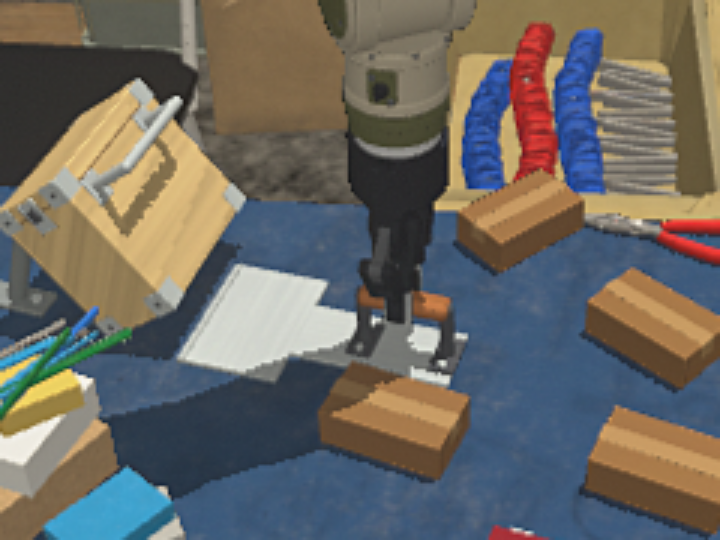

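The blade is held, lies flat and is parallel to the case. It still needs 26 mm sideways and 55 mm forward.

Call:
move_arm --series '[0,-8,0,0,0,-9,0,0,0,-9,0,0,-10,0,0,0,-12,0,0,0,-12,0,0,0,-12,0,0,0,-9,0,0,0,0,0,0,0,0,0,0,0]'

```text
time_s: 15.45
eef_pos: [0.4897, -0.1386, 0.2182]
tcp_rot: [0.816, -0.578, -0.0, 0.0]
contact_force: [0.4, -1.0, -3.3]
width: 0.0184
```

```bash
python3 - <<'E'
from h import *
print(st()); im,ci=snap('side','i')
for q in ['blade','blade_tip','case_pull']:
    print(q,tips(q,'side',ci))
i=cv2.imread('pics/i.png')[130:310,160:400]; i=cv2.resize(i,None,fx=3,fy=3); 
im,ci=snap('scene')
print(tips('blade','scene',ci),tips('case_pull','scene',ci))
j=cv2.resize(im[130:310,140:380,::-1],None,fx=3,fy=3)
cv2.imwrite('pics/i.png',cv2.resize(np.hstack([i[:,100:500],j[:,0:400]]),None,fx=1,fy=1))
E
```

```text
(15.45, array([ 0.4897, -0.1386,  0.2182]), [[0.332, -0.943, -0.0], [-0.943, -0.332, 0.0], [-0.0, 0.0, -1.0]], array([ 0.4, -1. , -3.3]), 0.018446478108825305)
blade [(0.86, [0.4642, -0.0526, -0.0029])]
blade_tip [(0.66, [0.4334, 0.031, -0.0004])]
case_pull [(0.8, [0.4323, 0.0127, 0.1624])]
[(0.73, [0.4558, -0.0535, 0.0008])] [(0.56, [0.431, 0.011, 0.1654])]
```

View pics/i.png

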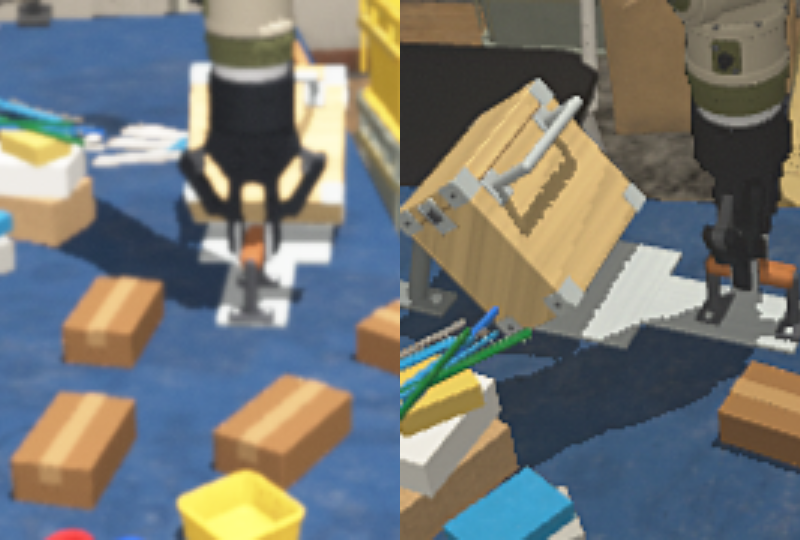

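The tip is about 11 mm short of the heel and central under the case. Now release, rise, turn and go to the pull.

Call:
move_arm --series '[0,0,0,0,0,0,0,0,0,0,0,0,0,0,-20,0,0,0,-30,0,0,0,-40,0,0,0,-40,0,0,0,-40,0,0,0,-34,0,0,0,0,0]' --claw 0

```text
time_s: 16.8
eef_pos: [0.4909, -0.1394, 0.4277]
tcp_rot: [0.816, -0.578, 0.005, -0.001]
contact_force: [0.4, -0.5, -0.2]
width: 0.0427
```

Call:
move_arm --series '[0,0,0,0.143,0,0,0,0.143,0,0,0,0.143,0,0,0,0.143,0,0,0,0.143,0,0,0,0.143,0,0,0,0.143,0,0,0,0.143,0,0,0,0.143,0,0,0,0.143,0,0,0,0.141]' --claw -0.3

```text
time_s: 17.9
eef_pos: [0.4898, -0.139, 0.4215]
tcp_rot: [-0.165, 0.986, 0.0, -0.0]
contact_force: [0.2, 0.2, -0.6]
width: 0.0299
```

Call:
move_arm --series '[0,40,0,0,0,40,0,0,0,40,0,0,0,40,0,0,0,0,0,0]'

```text
time_s: 18.4
eef_pos: [0.4349, 0.0152, 0.4219]
tcp_rot: [-0.17, 0.985, 0.001, -0.001]
contact_force: [0.7, -1.1, -0.3]
width: 0.0296
```

```bash
python3 - <<'E'
from h import *
print(st())
im,ci=snap('scene')
print(tips('blade','scene',ci),tips('blade_grip','scene',ci),tips('blade_tip','scene',ci),tips('case_pull','scene',ci))
im,ci=snap('wrist','j'); print(tips('case_pull','wrist',ci))
X=[0.4365,.0145,.1625]; d=np.array([.943,.332,0])*.046
print(proj(ci,X+d),proj(ci,X-d))
E
```

```text
(18.4, array([0.4349, 0.0152, 0.4219]), [[-0.942, -0.335, -0.001], [-0.335, 0.942, 0.001], [0.001, 0.002, -1.0]], array([ 0.7, -1.1, -0.3]), 0.029583543917554533)
[(0.88, [0.4593, -0.0525, 0.0018])] [] [(0.55, [0.4318, 0.0281, 0.0047])] [(0.95, [0.4307, 0.0114, 0.166]), (0.23, [0.6143, -0.3556, 0.0017])]
[(0.78, [0.4396, 0.0121, 0.1609])]
[288.35757463 283.08209972] [288.94352246 147.81416717]
```

View pics/j.png

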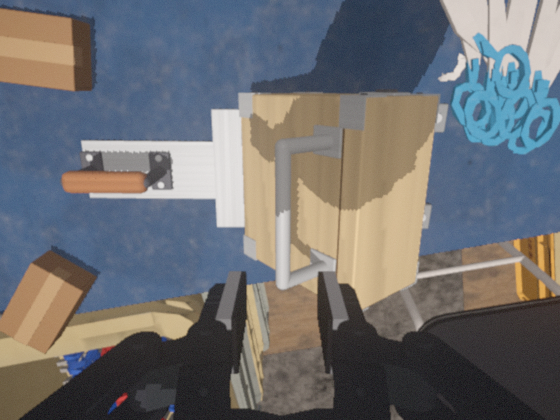

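The bar runs from (283,145) to (283,285), about 3 mm in front of where I expected it. The blade lies centrally under the case. Descending with a −3 mm correction.

Call:
move_arm --series '[0,-3,20,0.006,0,0,21,0,0,0,21,0,0,0,21,0,0,0,20,0,0,0,0,0]'

```text
time_s: 19.35
eef_pos: [0.437, 0.0085, 0.3167]
tcp_rot: [-0.164, 0.986, 0.001, -0.002]
contact_force: [0.6, -0.6, -0.4]
width: 0.03
```

Call:
move_arm --series '[0,0,0,0,0,0,0,0,0,0,0,0,0,0,0,0]' --claw -1

```text
time_s: 19.75
eef_pos: [0.4382, 0.0091, 0.3199]
tcp_rot: [-0.165, 0.986, -0.0, 0.001]
contact_force: [-1.0, 0.3, -0.6]
width: 0.0079
```

Call:
move_arm --series '[0,-3.7,0.6,0,0,-3.7,0.7,0,0,-5.6,1.2,0,0,-5.6,1.3,0,0,-5.5,1.6,0,0,-5.5,1.8,0,0,-5.4,2,0,0,-5.3,2.1,0,0,0,0,0]'

```text
time_s: 20.65
eef_pos: [0.4517, -0.0299, 0.3078]
tcp_rot: [-0.164, 0.986, -0.001, 0.0]
contact_force: [1.4, -0.4, 2.3]
width: 0.0078
```

Call:
move_arm --series '[0,-5.2,2.2,0,0,-5.2,2.4,0,0,-5,2.4,0,0,-5,2.4,0,0,-4.8,2.7,0,0,-4.8,2.8,0,0,-4.6,3,0,0,-4.5,3.1,0,0,0,0,0]'

```text
time_s: 21.55
eef_pos: [0.4633, -0.0661, 0.2858]
tcp_rot: [-0.165, 0.986, 0.001, -0.001]
contact_force: [0.4, 4.0, -4.2]
width: 0.0078
```

```bash
python3 - <<'E'
from h import *
print(st()[:2],st()[3])
im,ci=snap('scene','k')
for q in ['blade','blade_grip','case_pull','case']: print(q,tips(q,'scene',ci))
i=cv2.imread('pics/k.png')[130:310,140:340]; cv2.imwrite('pics/k.png',cv2.resize(i,None,fx=3,fy=3))
E
```

```text
(21.55, array([ 0.4633, -0.0661,  0.2858])) [ 0.4  4.  -4.2]
blade [(0.56, [0.4574, -0.0541, 0.0013])]
blade_grip [(0.64, [0.4873, -0.1407, 0.0568]), (0.47, [0.626, -0.4769, -0.0012])]
case_pull [(0.67, [0.4556, -0.067, 0.1286])]
case [(0.59, [0.4376, -0.0034, 0.0069])]
```

View pics/k.png

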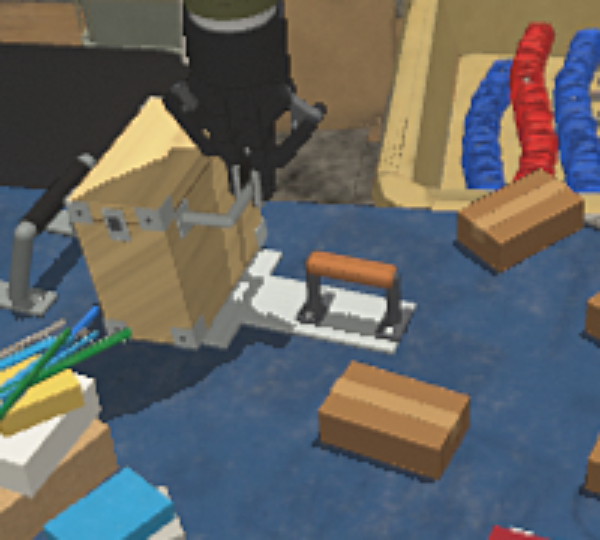

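The case is at about 8° above the blade and still held. Finishing the lowering.

Call:
move_arm --series '[0,-4.4,3.3,0,0,-4.3,3.5,0,0,-2,1.8,0,0,-2,1.8,0,0,-2,1.8,0,0,-2,1.9,0,0,-0.5,1,0,0,0,0,0,0,0,0,0]'

```text
time_s: 22.7
eef_pos: [0.4696, -0.0832, 0.2737]
tcp_rot: [-0.164, 0.986, -0.002, 0.001]
contact_force: [-6.5, 0.8, 9.2]
width: 0.0073
```

```bash
python3 - <<'E'
from h import *
print(st()[:2],st()[3])
im,ci=snap('scene','l')
for q in ['blade','blade_grip','case_pull','case']: print(q,tips(q,'scene',ci))
i=cv2.imread('pics/l.png')[130:310,140:340]; cv2.imwrite('pics/l.png',cv2.resize(i,None,fx=3,fy=3))
E
```

```text
(22.7, array([ 0.4696, -0.0832,  0.2737])) [-6.5  0.8  9.2]
blade [(0.79, [0.4552, -0.0542, 0.0026])]
blade_grip [(0.67, [0.4914, -0.1382, 0.0526]), (0.38, [0.6655, -0.1872, 0.0049])]
case_pull [(0.61, [0.4642, -0.0839, 0.1145])]
case [(0.79, [0.4383, -0.0096, 0.0081]), (0.53, [0.3982, 0.1062, 0.0024])]
```

View pics/l.png

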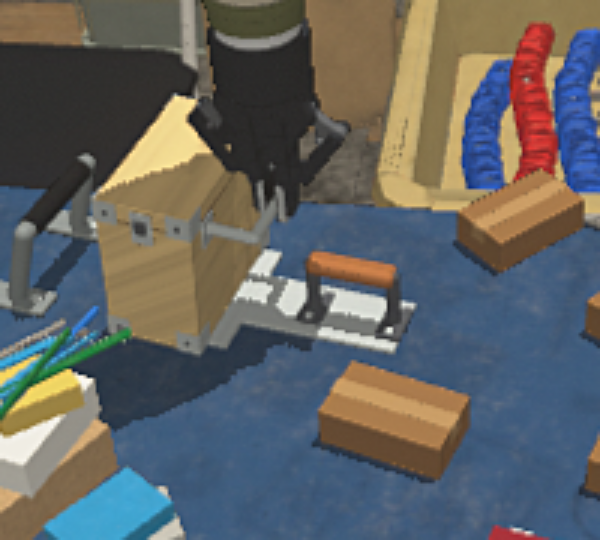

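The case is flat on the blade. Releasing and moving to the handle.

Call:
move_arm --series '[0,0,0,0,0,0,0,0,0,0,0,0,0,0,0,0,0,0,-15,0,0,0,-30,0,0,0,-35,0,0,0,-35,0,0,-35,-20,0,0,-36,0,0]' --claw -0.35

```text
time_s: 23.95
eef_pos: [0.4936, -0.1499, 0.4108]
tcp_rot: [-0.166, 0.986, -0.002, 0.003]
contact_force: [0.6, 0.0, -0.4]
width: 0.0279
```

Call:
move_arm --series '[0,0,0,-0.143,0,0,0,-0.143,0,0,0,-0.143,0,0,0,-0.143,0,0,0,-0.143,0,0,0,-0.143,0,0,0,-0.143,0,0,0,-0.143,0,0,0,-0.143,0,0,0,-0.143,0,0,0,-0.141]' --claw 0.1

```text
time_s: 25.05
eef_pos: [0.4926, -0.1496, 0.4067]
tcp_rot: [0.816, -0.578, 0.0, 0.0]
contact_force: [0.4, -0.2, 0.1]
width: 0.0469
```

```bash
python3 - <<'E'
from h import *
print(st())
im,ci=snap('wrist','m')
for q in ['blade','blade_grip','case_pull','case']: print(q,tips(q,'wrist',ci))
E
```

```text
(25.05, array([ 0.4926, -0.1496,  0.4067]), [[0.331, -0.944, 0.0], [-0.944, -0.331, -0.001], [0.001, 0.0, -1.0]], array([ 0.4, -0.2,  0.1]), 0.046890093888574166)
blade [(0.96, [0.4658, -0.062, -0.001])]
blade_grip [(0.84, [0.4927, -0.1419, 0.0567]), (0.72, [0.4688, -0.0787, 0.1129])]
case_pull [(0.85, [0.4699, -0.0777, 0.1158])]
case [(0.75, [0.4452, -0.0046, 0.0048]), (0.25, [0.6661, -0.1901, 0.003])]
```

View pics/m.png

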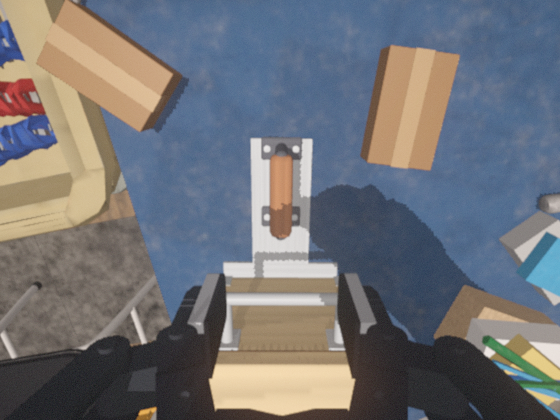

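The case sits centrally on the blade and the handle is at (281,195). Carton A is clear of the draw path. Grip and draw.

Call:
move_arm --series '[0,0,25,0,0,0,25,0,0,0,25,0,0,0,25,0,0,0,25,0,0,0,25,0,0,0,22,0,0,0,20,0,0,0,0,0]'

```text
time_s: 26.2
eef_pos: [0.4912, -0.1488, 0.2123]
tcp_rot: [0.814, -0.582, -0.003, 0.0]
contact_force: [-1.5, 0.2, -0.0]
width: 0.0469
```

Call:
move_arm --series '[0,0,0,0,0,0,0,0,0,0,0,0,0,0,0,0,0,0,0,0]' --claw -1

```text
time_s: 26.7
eef_pos: [0.4931, -0.1495, 0.2161]
tcp_rot: [0.814, -0.581, 0.001, -0.0]
contact_force: [-1.0, 0.3, 7.5]
width: 0.0189
```

Call:
move_arm --series '[2,0,0,0,3,0,0,0,5,0,0,0,6,0,0,0,7,0,0,0,7,0,0,0,7,0,0,0,7,0,0,0,6,0,0,0]'

```text
time_s: 27.6
eef_pos: [0.5068, -0.1921, 0.2161]
tcp_rot: [0.815, -0.579, -0.005, -0.004]
contact_force: [-8.3, 23.1, 22.9]
width: 0.0187
```

Call:
move_arm --series '[6,0,0,0,7,0,0,0,7,0,0,0,7,0,0,0,7,0,0,0,6,0,0,0,5,0,0,0,3,0,0,0,2,0,0,0,0,0,0,0,0,0,0,0]'

```text
time_s: 28.7
eef_pos: [0.5233, -0.2394, 0.2161]
tcp_rot: [0.815, -0.579, -0.004, -0.003]
contact_force: [-7.6, 20.2, 19.6]
width: 0.0188
```

```bash
python3 - <<'E'
from h import *
print(st())
for c in ['scene','side']:
    im,ci=snap(c)
    for q in ['blade','blade_grip','case_pull','case','rail']: print(q,tips(q,c,ci))
E
```

```text
(28.7, array([ 0.5233, -0.2394,  0.2161]), [[0.329, -0.944, -0.003], [-0.944, -0.329, 0.01], [-0.011, -0.001, -1.0]], array([-7.6, 20.2, 19.6]), 0.01879129981362978)
blade [(0.88, [0.4839, -0.1425, 0.0001])]
blade_grip [(0.64, [0.5173, -0.2288, 0.0564])]
case_pull [(0.69, [0.4904, -0.1659, 0.1208]), (0.2, [0.6108, -0.3571, 0.0017])]
case [(0.98, [0.4651, -0.094, 0.0029])]
rail [(0.85, [0.3978, 0.1079, 0.0008])]
blade [(0.73, [0.4953, -0.1408, -0.0028])]
blade_grip [(0.7, [0.5224, -0.2279, 0.0562]), (0.3, [0.6325, -0.4761, -0.0029])]
case_pull [(0.74, [0.494, -0.1696, 0.1146]), (0.7, [0.4766, -0.4374, -0.0007]), (0.55, [0.5205, -0.2293, 0.0557])]
case [(0.64, [0.4692, -0.0942, 0.0036]), (0.63, [0.6708, -0.1904, 0.0004])]
rail []
```

Drawn 95 mm, which puts the case about 21 cm from the rail. Release, rise, and fit carton poses by silhouette.

Call:
move_arm --series '[0,0,0,0,0,0,0,0,0,0,0,0,0,0,0,0,0,0,-20,0,0,0,-35,0,0,0,-40,0,0,0,-40,0,0,0,-40,0,0,0,-40,0,0,0,0,0]' --claw 0.1

```text
time_s: 30.4
eef_pos: [0.5258, -0.2448, 0.4361]
tcp_rot: [0.814, -0.581, 0.005, -0.0]
contact_force: [0.7, -1.0, 0.2]
width: 0.047
```

```bash
cat >> h.py <<'E'
from scipy.optimize import minimize
def fit(mask,ci,x0,z0=0,dims=(.06,.1,.034)):
    ys,xs=np.nonzero(mask)
    C=np.array([[a*dims[0]/2,b*dims[1]/2,c*dims[2]] for a in(-1,1) for b in(-1,1) for c in(0,1)])
    def cost(p):
        X=np.c_[C[:,0]*np.cos(p[2])-C[:,1]*np.sin(p[2])+p[0],C[:,0]*np.sin(p[2])+C[:,1]*np.cos(p[2])+p[1],C[:,2]+z0]
        h=cv2.convexHull(np.array([proj(ci,x) for x in X],np.float32))
        m=np.zeros((840*2,560*4),np.uint8); m=np.zeros((1680,2240),np.uint8)
        cv2.fillPoly(m,[np.round(h*4+1.5).astype(np.int32)],1)
        m=cv2.resize(m.astype(np.float32),(560,420),interpolation=cv2.INTER_AREA)
        return np.abs(m-mask).sum()/mask.sum()
    best=min((minimize(cost,[x0[0],x0[1],a],method='Nelder-Mead',options=dict(initial_simplex=[[x0[0],x0[1],a],[x0[0]+.008,x0[1],a],[x0[0],x0[1]+.008,a],[x0[0],x0[1],a+.3]],maxiter=60)) for a in(0,.8,1.6,2.4)),key=lambda r:r.fun)
    return best.x.round(4).tolist(),np.degrees(best.x[2]).round(1)%180,round(best.fun,3)
E
python3 - <<'E'
from h import *
print(st()[:2])
for c in ['scene','side']:
    im,ci=snap(c)
    for d in spotter.cut_out('carton_1',c):
        m=d['mask'].astype(np.float32)
        if d['score']<.4 or m.sum()<100: continue
        ys,xs=np.nonzero(m); x0=bp(ci,(xs.mean(),ys.mean()),.017)
        print(c,round(d['score'],2),int(m.sum()),fit(m,ci,x0))
im,ci=snap('wrist','n')
print(tips('carton_1','wrist',ci))
E
```

```text
(30.4, array([ 0.5258, -0.2448,  0.4361]))
scene 0.86 1356 ([0.4051, -0.2452, 0.2082], np.float64(11.9), np.float64(0.029))
scene 0.86 1525 ([0.4795, -0.4377, 3.3081], np.float64(9.5), np.float64(0.053))
scene 0.82 909 ([0.6649, -0.1909, 1.296], np.float64(74.3), np.float64(0.057))
scene 0.65 1090 ([0.6116, -0.3569, -0.1281], np.float64(172.7), np.float64(0.084))
side 0.69 1037 ([0.6668, -0.1921, 1.2927], np.float64(74.1), np.float64(0.041))
side 0.63 825 ([0.4066, -0.2454, 3.355], np.float64(12.199999999999989), np.float64(0.034))
side 0.61 1142 ([0.6118, -0.3563, -0.1236], np.float64(172.9), np.float64(0.097))
side 0.61 1224 ([0.4804, -0.4387, 0.1807], np.float64(10.4), np.float64(0.054))
side 0.52 841 ([0.5195, -0.2223, 0.3698], np.float64(21.2), np.float64(0.258))
[(0.74, [0.407, -0.2515, 0.0045]), (0.71, [0.6096, -0.3583, -0.0017]), (0.69, [0.6684, -0.1943, 0.0026])]
```

View pics/n.png

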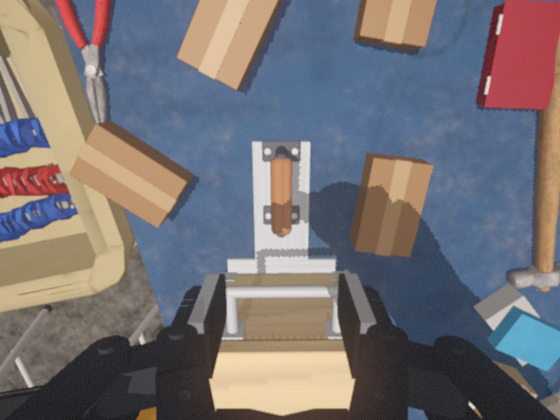

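Scene and side fits agree within 2 mm for all four cartons. In the picture, the bar runs (228,293) to (340,293) and the case top's front edge (219,350) to (349,350). I'll compute the case centre from these and work out the move to carton A.

```bash
cat >> h.py <<'E'
def plan(x,y,zg,yaw):
    """turn first, then shift in turned frame; zg grasp height"""
    s=observe(); R=Ro.from_quat(s['tcp_rot']).as_matrix(); p=np.array(s['eef_pos']); cur=np.degrees(np.arctan2(R[1,1],R[0,1]))
    d=(yaw-cur+180)%360-180; a=np.radians(yaw); ty=np.array([np.cos(a),np.sin(a)]); tx=np.array([-ty[1],ty[0]]); v=np.array([x,y])-p[:2]
    print('turn tool',round(-np.radians(d),3),'x',round(1000*v@tx,1),'y',round(1000*v@ty,1),'z',round(1000*(p[2]-zg-.155),1),'| yaw now',round(cur,1),p.round(4))
E
python3 - <<'E'
from h import *
ci=imaging.camera_info('wrist')
for l,z,o in [([(228,293),(340,293)],.116,.08),([(219,350),(349,350)],.144,.04)]:
    P=[bp(ci,u,z)[:2] for u in l]; d=P[1]-P[0]; a=np.arctan2(d[1],d[0]); m=np.mean(P,0); n=np.array([np.sin(a),-np.cos(a)]); 
    print(np.degrees(a).round(1),np.linalg.norm(d).round(4),m.round(4),'centre',(m+o*n*np.sign(n[1])).round(4))
plan(.4058,-.2453,.018,192)
E
```

```text
-161.1 0.0949 [ 0.4963 -0.1658] centre [ 0.4703 -0.0901]
-161.1 0.1049 [ 0.4848 -0.1319] centre [ 0.4718 -0.0941]
turn tool 0.122 x -23.3 y 116.6 z 254.9 | yaw now -161.0 [ 0.5247 -0.2439  0.4279]
```

Call:
move_arm --series '[0,0,0,0.122,-8,39,0,0,-8,39,0,0,-7.5,38.5,0,0,0,0,40,0,0,0,40,0,0,0,40,0,0,0,35,0,0,0,30,0,0,0,20,0,0,0,0,0]' --claw 1

```text
time_s: 31.8
eef_pos: [0.4043, -0.2436, 0.2211]
tcp_rot: [0.777, -0.629, -0.004, -0.0]
contact_force: [-0.3, 0.6, 1.0]
width: 0.0854
```

```bash
python3 - <<'E'
from h import *
plan(.4058,-.2453,.026,192)
im,ci=snap('wrist','o')
E
```

```text
turn tool -0.0 x 2.0 y -1.1 z 40.1 | yaw now -168.0 [ 0.4043 -0.2436  0.2211]
```

View pics/o.png

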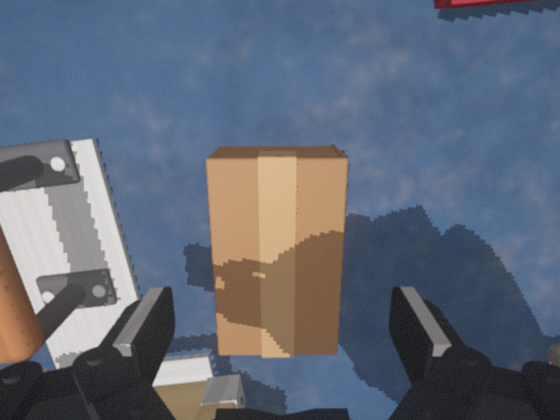

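The carton (209–346 px across) is centred between the fingers. Down and grip. That's 14 pictures viewed, so I'll work from numbers from here.

Call:
move_arm --series '[2,-1,20,0,0,0,20,0,0,0,0,0]'

```text
time_s: 32.15
eef_pos: [0.407, -0.2464, 0.1839]
tcp_rot: [0.777, -0.629, -0.001, -0.0]
contact_force: [-0.4, -0.8, 0.1]
width: 0.0858
```

Call:
move_arm --series '[0,0,0,0,0,0,0,0,0,0,0,0,0,0,0,0,0,0,-15,0,0,0,-35,0,0,0,-40,0,0,0,-40,0,0,0,-40,0,0,0,-40,0,0,0,0,0]' --claw -1

```text
time_s: 33.25
eef_pos: [0.4086, -0.2477, 0.4013]
tcp_rot: [0.777, -0.629, 0.006, 0.0]
contact_force: [0.9, -0.6, -2.1]
width: 0.0585
```

Call:
move_arm --series '[0,0,0,0.144,0,0,0,0.144,0,0,0,0.144,0,0,0,0.144,0,0,0,0.144,0,0,0,0.144,0,0,0,0.144,0,0,0,0.144,0,0,0,0.144,0,0,0,0.144,0,0,0,0]'

```text
time_s: 34.35
eef_pos: [0.4073, -0.2466, 0.3945]
tcp_rot: [-0.169, 0.986, 0.0, -0.0]
contact_force: [0.3, 0.2, -2.3]
width: 0.0584
```

```bash
python3 - <<'E'
from h import *
print(st()[3:])
plan(.4685,-.0925,.144+.026,109.4)
for c in ['scene','side','wrist']:
    im,ci=snap(c,'p_'+c)
    for q in ['case','case_pull','blade','blade_grip']: print(c,q,tips(q,c,ci))
E
```

```text
(array([ 0.3,  0.2, -2.3]), 0.0584072080677939)
turn tool 0.001 x -108.9 y 125.1 z 69.5 | yaw now 109.5 [ 0.4073 -0.2466  0.3945]
scene case [(0.91, [0.4657, -0.097, 0.0047])]
scene case_pull []
scene blade [(0.88, [0.4869, -0.1411, 0.0037]), (0.46, [0.4675, -0.093, 0.0024])]
scene blade_grip [(0.59, [0.5165, -0.2275, 0.0576])]
side case [(0.62, [0.6308, -0.4774, -0.0026]), (0.58, [0.4675, -0.0933, 0.0034])]
side case_pull [(0.61, [0.4931, -0.169, 0.1145])]
side blade [(0.72, [0.4941, -0.1377, -0.0041]), (0.67, [0.4955, -0.1685, 0.1159])]
side blade_grip [(0.88, [0.5216, -0.2272, 0.0519])]
wrist case []
wrist case_pull []
wrist blade [(0.39, [0.6323, -0.4754, -0.0003])]
wrist blade_grip []
```

Call:
move_arm --series '[-18,20,0,0,-27,31,0,0,-27,31,0,0,-20,24,0,0,-15,18,0,0,0,0,0,0,0,0,0,0,0,0,15,0,0,0,15,0,0,0,12,0,0,0,0,0,0,0,0,0]'

```text
time_s: 36.3
eef_pos: [0.4669, -0.0948, 0.3528]
tcp_rot: [-0.169, 0.986, 0.0, -0.0]
contact_force: [0.7, -1.0, -0.9]
width: 0.0586
```

```bash
python3 - <<'E'
from h import *
print(st()[3:])
plan(.467,-.094,.144+.028,109.4)
E
```

```text
(array([ 0.7, -1. , -0.9]), 0.058641157472754175)
turn tool 0.001 x -0.4 y 0.8 z 25.8 | yaw now 109.4 [ 0.4669 -0.0948  0.3528]
```

Call:
move_arm --series '[0,0,8,0,0,0,8,0,0,0,4,0,0,0,2,0,0,0,2,0,0,0,0,0,0,0,0,0]'

```text
time_s: 37.0
eef_pos: [0.4666, -0.094, 0.3305]
tcp_rot: [-0.169, 0.986, -0.0, 0.0]
contact_force: [-6.1, 2.1, 13.0]
width: 0.0587
```

Call:
move_arm --series '[0,0,1,0,0,0,1,0,0,0,0,0]'

```text
time_s: 37.3
eef_pos: [0.4664, -0.0939, 0.3305]
tcp_rot: [-0.169, 0.986, -0.001, 0.001]
contact_force: [-10.4, 3.4, 26.4]
width: 0.0591
```

Call:
move_arm --series '[0,0,-2,0,0,0,0,0,0,0,0,0,0,0,0,0,0,0,-10,0,0,0,-25,0,0,0,-30,0,0,0,-35,0,0,0,0,0]' --claw 1

```text
time_s: 38.2
eef_pos: [0.4681, -0.0947, 0.4339]
tcp_rot: [-0.169, 0.986, -0.002, 0.004]
contact_force: [-0.1, -0.4, -0.0]
width: 0.0855
```

```bash
cat >> h.py <<'E'
def cartons(cams=('scene','side'),z0=0):
    for c in cams:
        im,ci=snap(c,'last_'+c)
        for d in spotter.cut_out('carton_1',c):
            m=d['mask'].astype(np.float32)
            if d['score']<.4 or m.sum()<100: continue
            ys,xs=np.nonzero(m); x0=bp(ci,(xs.mean(),ys.mean()),z0+.017)
            print(c,round(d['score'],2),int(m.sum()),fit(m,ci,x0,z0))
E
python3 - <<'E'
from h import *
plan(.666,-.1915,.026,74.2)
cartons(z0=.144)
im,ci=snap('wrist','q'); print(tips('carton_1','wrist',ci),tips('case','wrist',ci))
for c in ['scene','side']:
    im,ci=snap(c); print(tips('carton_1',c,ci))
E
```

```text
turn tool 0.616 x -216.8 y -39.3 z 252.9 | yaw now 109.5 [ 0.4681 -0.0947  0.4339]
scene 0.96 1091 ([0.4694, -0.418, 2.5889], np.float64(148.3), np.float64(0.565))
scene 0.88 1413 ([0.3604, -0.483, 3.4695], np.float64(18.80000000000001), np.float64(0.523))
scene 0.66 953 ([0.5199, -0.2865, 1.6065], np.float64(92.0), np.float64(0.409))
scene 0.61 1088 ([0.4687, -0.0931, 1.9302], np.float64(110.6), np.float64(0.064))
side 0.91 1153 ([0.702, -0.5647, 3.3461], np.float64(11.699999999999989), np.float64(0.668))
side 0.89 1214 ([0.6006, -0.6265, 0.4615], np.float64(26.4), np.float64(0.573))
side 0.84 788 ([0.4714, -0.0978, 1.9436], np.float64(111.4), np.float64(0.035))
side 0.67 1038 ([0.74, -0.4413, 0.7052], np.float64(40.4), np.float64(0.594))
[(0.95, [0.6704, -0.1898, 0.0036]), (0.87, [0.6122, -0.3565, -0.0019])] [(0.24, [0.6137, -0.3558, 0.0008])]
[(0.88, [0.6131, -0.3548, -0.0006]), (0.78, [0.4698, -0.095, 0.1448]), (0.7, [0.663, -0.1902, 0.0025]), (0.69, [0.4805, -0.4392, -0.0039])]
[(0.88, [0.4759, -0.4366, 0.0032]), (0.6, [0.6679, -0.1937, -0.0006]), (0.59, [0.6122, -0.3556, -0.0021]), (0.56, [0.4664, -0.0956, 0.1444])]
```

View pics/q.png

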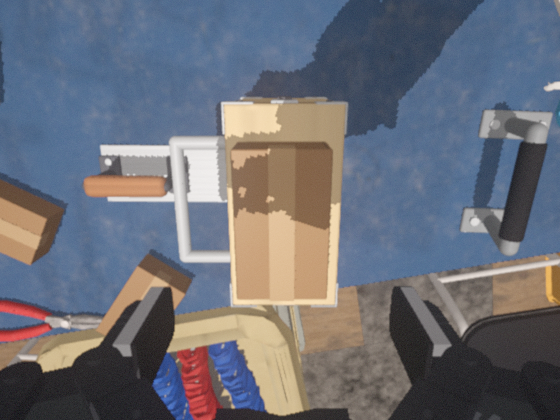

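The case top corners are (223,103), (347,103), (337,305) and (230,305). The carton top corners are (232,142), (332,142), (328,301) and (236,300). I'll compare their centres.

```bash
python3 - <<'E'
from h import *
ci=imaging.camera_info('wrist')
u=np.array([np.cos(np.radians(109.4)),np.sin(np.radians(109.4))]); v=np.array([u[1],-u[0]])
for l,z in [([(223,103),(347,103),(337,305),(230,305)],.144),([(232,142),(332,142),(328,301),(236,300)],.178)]:
    P=np.array([bp(ci,q,z)[:2] for q in l]); m=P.mean(0); print(m.round(4),'dims',[np.linalg.norm(P[i]-P[i-1]).round(4) for i in range(4)],'x-edges yaw',[np.degrees(np.arctan2(*(P[i]-P[j])[::-1])).round(1) for i,j in((3,0),(2,1))])
    if z<.15: c0=m
    else: print('offset depth,width mm',(1000*(m-c0)@u).round(1),(1000*(m-c0)@v).round(1))
E
```

```text
[ 0.4703 -0.0921] dims [np.float64(0.1498), np.float64(0.0801), np.float64(0.1498), np.float64(0.0826)] x-edges yaw [np.float64(18.8), np.float64(19.7)]
[ 0.4687 -0.0943] dims [np.float64(0.1043), np.float64(0.0578), np.float64(0.105), np.float64(0.0613)] x-edges yaw [np.float64(18.6), np.float64(20.5)]
offset depth,width mm -1.6 -2.2
```

```bash
python3 - <<'E'
from h import *
ci=imaging.camera_info('wrist')
# current wrist pose same as picture q: bin near rim points
for uv in [(60,345),(150,315),(285,310),(300,400)]:
    print(uv,[bp(ci,uv,z)[:2].round(3).tolist() for z in (-.1,0,.1)])
plan(.667,-.1915,.026,74.2)
E
```

```text
(60, 345) [[0.871, -0.323], [0.775, -0.282], [0.678, -0.242]]
(150, 315) [[0.77, -0.202], [0.694, -0.186], [0.618, -0.17]]
(285, 310) [[0.692, -0.01], [0.632, -0.032], [0.571, -0.055]]
(300, 400) [[0.847, 0.072], [0.755, 0.033], [0.664, -0.006]]
turn tool 0.616 x -219.0 y -39.1 z 247.3 | yaw now 109.5 [ 0.4669 -0.0943  0.4283]
```

Call:
move_arm --series '[0,0,0,0.123,0,0,0,0.123,0,0,0,0.123,0,0,0,0.123,0,0,0,0.123,-29,-5,0,0,-40,-7,0,0,-40,-7,0,0,-40,-7,0,0,-40,-7,0,0,-30,-6,0,0,0,0,0,0]'

```text
time_s: 39.95
eef_pos: [0.67, -0.1932, 0.4251]
tcp_rot: [0.137, 0.991, 0.0, -0.001]
contact_force: [-0.2, 0.1, -0.8]
width: 0.0854
```

Call:
move_arm --series '[0,0,30,0,0,0,40,0,0,0,40,0,0,0,40,0,0,0,20,0,0,0,0,0]'

```text
time_s: 40.55
eef_pos: [0.665, -0.1901, 0.2546]
tcp_rot: [0.137, 0.991, 0.001, -0.004]
contact_force: [-1.0, -0.3, 0.1]
width: 0.0854
```

```bash
python3 - <<'E'
from h import *
plan(.667,-.1915,.026,74.2)
im,ci=snap('wrist','r'); print(tips('carton_1','wrist',ci))
for d in spotter.cut_out('carton_1','wrist'):
    m=d['mask'].astype(np.float32)
    if d['score']>.4: print(d['score'],fit(m,ci,[.667,-.1915]))
E
```

```text
turn tool 0.001 x -2.3 y -0.8 z 73.6 | yaw now 74.3 [ 0.665  -0.1901  0.2546]
[(0.79, [0.6697, -0.1905, 0.0019])]
0.87 ([0.8578, -0.2846, -0.4488], np.float64(154.3), np.float64(1.0))
0.61 ([0.6686, -0.1923, 1.2969], np.float64(74.3), np.float64(0.024))
```

Call:
move_arm --series '[-3,-1.5,25,0,0,0,27,0,0,0,19,0,0,0,0,0]'

```text
time_s: 41.1
eef_pos: [0.6692, -0.1932, 0.1869]
tcp_rot: [0.137, 0.991, 0.0, -0.001]
contact_force: [0.5, -0.0, 0.5]
width: 0.0854
```

Call:
move_arm --series '[0,0,0,0,0,0,0,0,0,0,0,0,0,0,0,0,0,0,-15,0,0,0,-35,0,0,0,-40,0,0,0,-45,0,0,0,-45,0,0,0,-45,0,0,0,-20,0,0,0,0,0]' --claw -1

```text
time_s: 42.3
eef_pos: [0.6698, -0.1935, 0.4389]
tcp_rot: [0.137, 0.991, -0.001, 0.004]
contact_force: [0.6, 0.5, -2.1]
width: 0.0581
```

```bash
python3 - <<'E'
from h import *
print(st()[3:])
plan(.4685,-.093,.178+.03,109.4)
E
```

```text
(array([ 0.6,  0.5, -2.1]), 0.05811099379071788)
turn tool -0.613 x 156.5 y 161.7 z 75.9 | yaw now 74.3 [ 0.6698 -0.1935  0.4389]
```

Call:
move_arm --series '[0,0,0,-0.1226,0,0,0,-0.1226,0,0,0,-0.1226,0,0,0,-0.1226,0,0,0,-0.1226,15,15,0,0,28,29,0,0,30,31,0,0,30,31,0,0,28,29,0,0,18,18,0,0,7.5,8.5,0,0]'

```text
time_s: 43.5
eef_pos: [0.4658, -0.0917, 0.4318]
tcp_rot: [-0.169, 0.986, 0.001, -0.001]
contact_force: [0.8, -0.0, -1.4]
width: 0.0586
```

Call:
move_arm --series '[0,0,0,0,0,0,0,0,0,0,20,0,0,0,20,0,0,0,12,0,0,0,0,0,0,0,0,0]'

```text
time_s: 44.2
eef_pos: [0.4691, -0.0934, 0.3807]
tcp_rot: [-0.168, 0.986, 0.0, -0.0]
contact_force: [-1.2, 0.2, -0.8]
width: 0.0581
```

```bash
python3 - <<'E'
from h import *
print(st()[3:])
plan(.4685,-.093,.2095,109.4)
E
```

```text
(array([-1.2,  0.2, -0.8]), 0.058149395771839814)
turn tool -0.001 x 0.4 y 0.6 z 16.2 | yaw now 109.4 [ 0.4691 -0.0934  0.3807]
```

Call:
move_arm --series '[0,0,7,0,0,0,5,0,0,0,2,0,0,0,1.5,0,0,0,1,0,0,0,0,0]'

```text
time_s: 44.8
eef_pos: [0.4683, -0.093, 0.3688]
tcp_rot: [-0.168, 0.986, -0.001, 0.002]
contact_force: [-9.0, 1.6, 27.4]
width: 0.0583
```

Call:
move_arm --series '[0,0,-2,0,0,0,0,0,0,0,0,0,0,0,0,0,0,0,-10,0,0,0,-25,0,0,0,-35,0,0,0,0,0]' --claw 1

```text
time_s: 45.6
eef_pos: [0.4695, -0.0934, 0.441]
tcp_rot: [-0.168, 0.986, -0.002, 0.003]
contact_force: [0.5, -0.7, 0.3]
width: 0.0852
```

```bash
python3 - <<'E'
from h import *
plan(.612,-.3565,.026,172.8)
for c in ['scene','side']:
    im,ci=snap(c); print(tips('carton_1',c,ci),tips('case',c,ci))
E
```

```text
turn tool -1.107 x 243.1 y -174.4 z 260.0 | yaw now 109.4 [ 0.4695 -0.0934  0.441 ]
[(0.85, [0.4631, -0.0922, 0.1802]), (0.83, [0.4693, -0.0933, 0.1436]), (0.82, [0.4798, -0.4401, -0.0025]), (0.67, [0.6104, -0.3601, -0.0013])] [(0.96, [0.4679, -0.0935, 0.0025])]
[(0.93, [0.4744, -0.4373, -0.0002]), (0.92, [0.4647, -0.0937, 0.1783]), (0.92, [0.61, -0.3577, -0.0014]), (0.77, [0.4686, -0.091, 0.1446])] [(0.58, [0.4654, -0.0953, 0.0045])]
```

Call:
move_arm --series '[0,0,0,-0.1384,0,0,0,-0.1384,0,0,0,-0.1384,0,0,0,-0.1384,0,0,0,-0.1384,0,0,0,-0.1384,0,0,0,-0.1384,0,0,0,-0.1384]'

```text
time_s: 46.7
eef_pos: [0.4683, -0.093, 0.4353]
tcp_rot: [-0.664, 0.748, 0.001, -0.0]
contact_force: [0.3, 0.0, -0.1]
width: 0.0853
```

Call:
move_arm --series '[17,-12,0,0,33,-24,0,0,36,-26,0,0,36,-26,0,0,36,-26,0,0,36,-26,0,0,30,-22,0,0,19,-12,0,0,0,0,0,0]'

```text
time_s: 47.6
eef_pos: [0.6113, -0.3591, 0.4327]
tcp_rot: [-0.66, 0.751, 0.002, -0.001]
contact_force: [0.1, 0.0, -0.3]
width: 0.0854
```

Call:
move_arm --series '[0,0,30,0,0,0,40,0,0,0,40,0,0,0,40,0,0,0,30,0,0,0,0,0]'

```text
time_s: 48.2
eef_pos: [0.6085, -0.3535, 0.2501]
tcp_rot: [-0.662, 0.75, 0.006, -0.001]
contact_force: [-0.3, -0.3, 0.4]
width: 0.0855
```

```bash
python3 - <<'E'
from h import *
plan(.6112,-.3567,.026,172.8)
im,ci=snap('wrist','s'); print(tips('carton_1','wrist',ci))
for d in spotter.cut_out('carton_1','wrist'):
    m=d['mask'].astype(np.float32)
    if d['score']>.4: print(d['score'],fit(m,ci,[.611,-.357]))
E
```

```text
turn tool 0.001 x 2.8 y -3.1 z 69.1 | yaw now 172.9 [ 0.6085 -0.3535  0.2501]
[(0.6, [0.4821, -0.4384, 0.0022])]
0.91 ([0.5606, -0.0589, -0.4222], np.float64(155.8), np.float64(1.0))
0.63 ([0.6127, -0.3596, 2.9908], np.float64(171.4), np.float64(0.016))
```

Call:
move_arm --series '[4,-3,22,0.015,0,0,27,0,0,0,18,0,0,0,0,0]'

```text
time_s: 48.75
eef_pos: [0.613, -0.36, 0.1889]
tcp_rot: [-0.656, 0.755, 0.001, -0.0]
contact_force: [-0.4, -1.0, -0.5]
width: 0.0855
```

Call:
move_arm --series '[0,0,0,0,0,0,0,0,0,0,0,0,0,0,0,0,0,0,-15,0,0,0,-35,0,0,0,-45,0,0,0,-45,0,0,0,-45,0,0,0,-45,0,0,0,-45,0,0,0,0,0]' --claw -1

```text
time_s: 49.95
eef_pos: [0.6129, -0.36, 0.4746]
tcp_rot: [-0.656, 0.755, -0.007, 0.002]
contact_force: [0.7, -1.1, -2.0]
width: 0.058
```

Call:
move_arm --series '[0,0,0,0.136,0,0,0,0.136,0,0,0,0.136,0,0,0,0.136,0,0,0,0.136,0,0,0,0.136,0,0,0,0.136,0,0,0,0.138,0,0,0,0]'

```text
time_s: 50.85
eef_pos: [0.613, -0.3601, 0.4645]
tcp_rot: [-0.169, 0.986, 0.0, -0.0]
contact_force: [0.7, 0.3, -1.8]
width: 0.058
```

```bash
python3 - <<'E'
from h import *
print(st()[3:])
plan(.4685,-.093,.244,109.4)
E
```

```text
(array([ 0.7,  0.3, -1.8]), 0.05800663317520722)
turn tool 0.001 x 47.6 y 299.9 z 65.5 | yaw now 109.5 [ 0.613  -0.3601  0.4645]
```

Call:
move_arm --series '[3,18,0,0,6,36,0,0,7,44,0,0,7,44,0,0,7,44,0,0,7,44,0,0,6,36,0,0,3,22,0,0,1.5,12,0,0,0,0,0,0,0,0,0,0]'

```text
time_s: 51.95
eef_pos: [0.4687, -0.0938, 0.4645]
tcp_rot: [-0.17, 0.985, -0.0, 0.0]
contact_force: [-0.2, 0.4, -1.5]
width: 0.0579
```

Call:
move_arm --series '[0,0,15,0,0,0,20,0,0,0,12,0,0,0,0,0,0,0,0,0]'

```text
time_s: 52.45
eef_pos: [0.4686, -0.0939, 0.4173]
tcp_rot: [-0.169, 0.986, 0.0, -0.0]
contact_force: [-0.3, 0.4, -2.3]
width: 0.058
```

```bash
python3 - <<'E'
from h import *
print(st()[3:])
plan(.4685,-.093,.246,109.4)
E
```

```text
(array([-0.3,  0.4, -2.3]), 0.0580352702986441)
turn tool 0.001 x -0.2 y 0.9 z 16.3 | yaw now 109.5 [ 0.4686 -0.0939  0.4173]
```

Call:
move_arm --series '[0,1,6,0,0,0,5,0,0,0,2,0,0,0,1.5,0,0,0,1,0,0,0,0,0]'

```text
time_s: 53.05
eef_pos: [0.4676, -0.0922, 0.4045]
tcp_rot: [-0.17, 0.986, -0.001, 0.001]
contact_force: [-5.9, 2.8, 14.0]
width: 0.058
```

Call:
move_arm --series '[0,0,-1.5,0,0,0,0,0,0,0,0,0,0,0,0,0,0,0,-10,0,0,0,-25,0,0,0,-25,0,0,0,0,0]' --claw 1

```text
time_s: 53.85
eef_pos: [0.4686, -0.0927, 0.4671]
tcp_rot: [-0.169, 0.986, -0.001, 0.003]
contact_force: [-0.0, 0.2, -0.1]
width: 0.0855
```

```bash
python3 - <<'E'
from h import *
plan(.4785,-.438,.028,190)
for c in ['scene','side']:
    im,ci=snap(c); print(tips('carton_1',c,ci),tips('case',c,ci))
E
```

```text
turn tool -1.405 x 341.8 y 50.2 z 284.1 | yaw now 109.5 [ 0.4686 -0.0927  0.4671]
[(0.91, [0.4717, -0.0921, 0.2143]), (0.82, [0.4699, -0.0931, 0.1433]), (0.69, [0.4618, -0.0921, 0.1823]), (0.69, [0.4783, -0.4377, -0.0003])] [(0.66, [0.466, -0.0946, 0.0041])]
[(0.91, [0.4754, -0.4369, -0.0001]), (0.85, [0.4667, -0.0953, 0.1756]), (0.69, [0.4653, -0.0939, 0.1423])] [(0.63, [0.4674, -0.0942, 0.0045])]
```

Call:
move_arm --series '[0,0,0,-0.1405,0,0,0,-0.1405,0,0,0,-0.1405,0,0,0,-0.1405,0,0,0,-0.1405,0,0,0,-0.1405,0,0,0,-0.1405,0,0,0,-0.1405,0,0,0,-0.1405,0,0,0,-0.1405]'

```text
time_s: 55.15
eef_pos: [0.4678, -0.0924, 0.4624]
tcp_rot: [0.768, -0.641, -0.001, 0.0]
contact_force: [-0.6, 0.8, -0.8]
width: 0.0855
```

Call:
move_arm --series '[20,3,0,0,40,6,0,0,44,7,0,0,44,7,0,0,44,7,0,0,44,7,0,0,44,6,0,0,36,5,0,0,18,2,0,0,8,0,0,0,0,0,0,0]'

```text
time_s: 56.25
eef_pos: [0.4781, -0.4386, 0.4619]
tcp_rot: [0.766, -0.643, -0.001, -0.0]
contact_force: [-0.1, 0.6, 0.3]
width: 0.0853
```

Call:
move_arm --series '[0,0,30,0,0,0,45,0,0,0,45,0,0,0,45,0,0,0,40,0,0,0,0,0]'

```text
time_s: 56.85
eef_pos: [0.4765, -0.434, 0.2523]
tcp_rot: [0.767, -0.642, -0.006, -0.001]
contact_force: [0.5, 0.4, 0.3]
width: 0.0853
```

```bash
python3 - <<'E'
from h import *
plan(.4795,-.438,.028,190)
im,ci=snap('wrist','t'); print(tips('carton_1','wrist',ci))
for d in spotter.cut_out('carton_1','wrist'):
    m=d['mask'].astype(np.float32)
    if d['score']>.4: print(d['score'],fit(m,ci,[.479,-.438]))
E
```

```text
turn tool 0.002 x 4.5 y -2.2 z 69.3 | yaw now -169.9 [ 0.4765 -0.434   0.2523]
[(0.91, [0.4792, -0.4368, 0.0016])]
0.92 ([0.4814, -0.4384, 0.172], np.float64(9.9), np.float64(0.016))
```

Call:
move_arm --series '[2,-3,25,0,0,0,27,0,0,0,16,0,0,0,0,0]'

```text
time_s: 57.4
eef_pos: [0.4817, -0.4393, 0.191]
tcp_rot: [0.766, -0.643, 0.0, -0.0]
contact_force: [-0.7, 0.9, -0.0]
width: 0.0858
```

Call:
move_arm --series '[0,0,0,0,0,0,0,0,0,0,0,0,0,0,0,0,0,0,-15,0,0,0,-35,0,0,0,-45,0,0,0,-45,0,0,0,-45,0,0,0,-45,0,0,0,-45,0,0,0,-30,0]' --claw -1

```text
time_s: 58.6
eef_pos: [0.481, -0.4387, 0.5009]
tcp_rot: [0.766, -0.643, 0.003, 0.0]
contact_force: [0.2, -0.5, -0.8]
width: 0.0581
```

Call:
move_arm --series '[0,0,0,0.1405,0,0,0,0.1405,0,0,0,0.1405,0,0,0,0.1405,0,0,0,0.1405,0,0,0,0.1405,0,0,0,0.1405,0,0,0,0.1405,0,0,0,0.1405,0,0,0,0.1405,0,0,0,0]'

```text
time_s: 59.7
eef_pos: [0.4813, -0.4391, 0.4965]
tcp_rot: [-0.169, 0.986, -0.001, 0.0]
contact_force: [0.2, 0.3, -1.7]
width: 0.0583
```

```bash
python3 - <<'E'
from h import *
print(st()[3:])
plan(.4685,-.093,.28,109.4)
E
```

```text
(array([ 0.2,  0.3, -1.7]), 0.05830117373811108)
turn tool 0.001 x -102.9 y 330.7 z 61.5 | yaw now 109.5 [ 0.4813 -0.4391  0.4965]
```

Call:
move_arm --series '[-5,15,0,0,-10,33,0,0,-13,42,0,0,-13,42,0,0,-13,42,0,0,-13,42,0,0,-13,42,0,0,-11,35,0,0,-8,24,0,0,-4,13.5,0,0,0,0,0,0,0,0,0,0]'

```text
time_s: 60.9
eef_pos: [0.4683, -0.0937, 0.4956]
tcp_rot: [-0.17, 0.985, -0.0, 0.0]
contact_force: [-0.4, -0.2, -1.7]
width: 0.0583
```

Call:
move_arm --series '[0,0,15,0,0,0,18,0,0,0,12,0,0,0,0,0,0,0,0,0]'

```text
time_s: 61.4
eef_pos: [0.4682, -0.0941, 0.4503]
tcp_rot: [-0.169, 0.986, 0.0, -0.0]
contact_force: [0.1, -0.5, -2.0]
width: 0.0583
```

```bash
python3 - <<'E'
from h import *
print(st()[3:])
plan(.4685,-.093,.282,109.4)
E
```

```text
(array([ 0.1, -0.5, -2. ]), 0.05833916889607426)
turn tool 0.001 x -0.6 y 0.9 z 13.3 | yaw now 109.5 [ 0.4682 -0.0941  0.4503]
```

Call:
move_arm --series '[0,1,5,0,0,0,4,0,0,0,2,0,0,0,1,0,0,0,0.5,0,0,0,0,0]'

```text
time_s: 62.0
eef_pos: [0.4676, -0.0923, 0.4396]
tcp_rot: [-0.17, 0.986, -0.001, 0.001]
contact_force: [-3.2, 0.8, 8.9]
width: 0.0583
```

Contact. Release, rise, and move off to one side for the last check.

Call:
move_arm --series '[0,0,-0.5,0,0,0,0,0,0,0,0,0,0,0,0,0,0,0,-10,0,0,0,-25,0,0,0,-25,0,0,0,-10,0,0,0,0,0]' --claw 1

```text
time_s: 62.9
eef_pos: [0.4682, -0.0926, 0.5099]
tcp_rot: [-0.169, 0.986, -0.001, 0.001]
contact_force: [-0.0, -0.3, -0.8]
width: 0.0854
```

Call:
move_arm --series '[0,-20,0,0,0,-35,0,0,0,-35,0,0,0,-35,0,0,0,-35,0,0,0,-20,0,0,0,0,0,0,0,0,0,0]'

```text
time_s: 63.7
eef_pos: [0.5279, -0.2623, 0.5067]
tcp_rot: [-0.169, 0.986, 0.001, -0.001]
contact_force: [1.1, 0.2, 0.9]
width: 0.0852
```

```bash
python3 - <<'E'
from h import *
print(st()[:2],st()[3:])
T=[]
for c in ['scene','side']:
    im,ci=snap(c); T.append(im)
    for q in ['carton_1','case','case_pull','blade','blade_grip','tub','rail']: print(c,q,tips(q,c,ci))
a=cv2.resize(T[0][110:310,130:330],(400,400),interpolation=cv2.INTER_CUBIC); b=cv2.resize(T[1][90:290,170:370],(400,400),interpolation=cv2.INTER_CUBIC)
cv2.imwrite('pics/z.png',np.hstack([a,b])[:,:,::-1])
E
```

```text
(63.7, array([ 0.5279, -0.2623,  0.5067])) (array([1.1, 0.2, 0.9]), 0.0851572382540487)
scene carton_1 [(0.92, [0.4683, -0.0933, 0.1447]), (0.71, [0.4721, -0.0905, 0.2459]), (0.69, [0.4624, -0.093, 0.1794]), (0.62, [0.4703, -0.0897, 0.2131])]
scene case [(0.86, [0.4651, -0.0933, 0.0062])]
scene case_pull [(0.79, [0.4922, -0.1635, 0.1179]), (0.22, [0.4703, -0.0933, 0.2461])]
scene blade [(0.82, [0.4828, -0.1411, 0.0021]), (0.62, [0.4708, -0.0911, 0.2439]), (0.56, [0.4919, -0.1669, 0.1207])]
scene blade_grip [(0.72, [0.5148, -0.2264, 0.0572])]
scene tub [(0.67, [0.6264, -0.4768, -0.0029])]
scene rail [(0.9, [0.3964, 0.1077, 0.0007])]
side carton_1 [(0.94, [0.4666, -0.0912, 0.212]), (0.87, [0.467, -0.0917, 0.1428]), (0.71, [0.4636, -0.0938, 0.1741]), (0.56, [0.4673, -0.0878, 0.2469])]
side case [(0.92, [0.4684, -0.0943, 0.0037])]
side case_pull [(0.9, [0.4957, -0.1681, 0.116])]
side blade [(0.94, [0.4925, -0.1432, -0.0044])]
side blade_grip [(0.78, [0.5209, -0.2292, 0.0539])]
side tub [(0.92, [0.6326, -0.4754, -0.0032])]
side rail []
```

View pics/z.png

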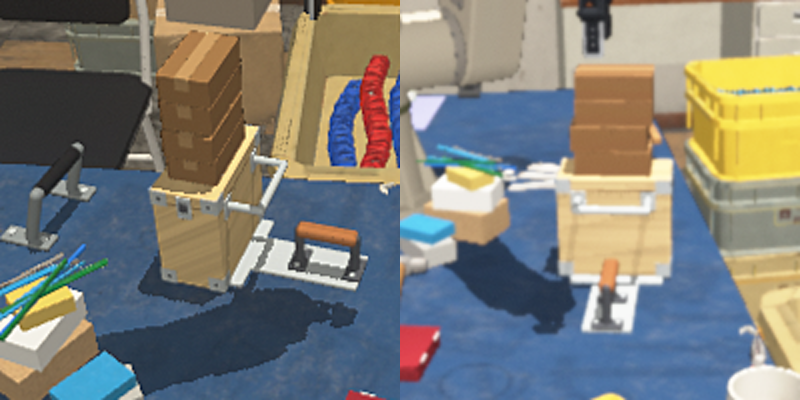

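All four cartons stand in one square column on the case, and the case is flat and central on the blade. Handing in.

```bash
python3 -c "
from h import *
print(ticket.hand_in(), st()[0])"
```

```text
the job is handed in; nothing more can be done
the job is handed in; nothing more can be done
```

The job is done and handed in at about 64 s on the robot's clock. `hand_in` gave no verdict.

**What I did:**
- Tipped the case back by its pull until it leaned on the rail.
- Turned the blade parallel to the case and slid it centrally under, stopping about 11 mm short of the rear edge.
- Eased the case down flat on the blade along the reversed arc.
- Drew the loaded blade out by its handle, by about 9 to 9.5 cm.
- Stacked all four cartons on the case.

**Last checks, from the scene and side cameras:**
- **Case:** it sits flat on the blade and near its centre line, about 21 cm in front of the rail (at least 17.5 cm was required).
- **Cartons:** they are at heights of about 0.144, 0.178, 0.213 and 0.246 m. By the networks, their centres are within about 7 mm of the case's centre.
- **First carton:** an earlier wrist view put it within about 3 mm of centre.
- **Tub and gripper:** the tub reads where it started, and the gripper is clear of everything.

**What failed or disagreed:**
- The two cameras differed by up to about 5 mm on single carton positions, and by up to about 10 mm on the blade. That is near the networks' stated accuracy and inside the tolerances.
- I never saw the blade get knocked aside.
- I did not measure the tilt or yaw of the upper three cartons separately. They only look square in the last picture.

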